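Test a stone with the gem tester

TASK

Lift the loose dust cover off the stone rest and set it down right way up on the bare bench, without dropping it. Then take the gem tester out of its stand and hold it upright with its sprung tip on the middle of the flat top of the square stone, pressing lightly so that the tip is about half way in, never hard, and never touching the round stone or pushing the loupe, ring box, tin lid or polish bar about. Finish holding it there, in the gripper and still pressed on the stone: do not let go of the tester.

Things in the scene. Friction and masses are not known exactly. Their poses are not given: they have to be found in the camera images.
- rest: stone rest: aluminium plate 104 (x) x 68 (y) x 14 mm high, fixed to the bench, left or right of the robot, turned any way; two amber stones of like colour are seated in its top. Origin: centre of its underside, z up. The square stone is at rest x = +20 mm, the round one at x = -20 mm, both at y = 0
- stone_square: the square stone to be tested: 16 x 16 mm, standing 6 mm above the plate, with a flat square top 12 mm across; fixed in the rest. Origin: centre of its underside, on the plate's top
- square_top (a point): centre of the flat top of the square stone, 20 mm above the bench
- stone_round: the other stone: round, 16 mm across, standing 6 mm above the plate, flat round top 12 mm across; fixed in the rest; leave it alone. Origin: centre of its underside
- cover: loose dust cover over both stones (within 4 mm and 0.1 rad of the plate's middle and direction): aluminium hood, open below, 84 (x) x 48 (y) x 24 mm high, 3 mm walls, about 0.09 kg, with a dark wooden bar grip on top, 34 (x) x 14 (y) mm, from 24 to 44 mm above its lower rim. Origin: centre of the lower rim (14 mm above the bench at the start, 0 when set down on it), z up
- cover_grip (a point): middle of the cover's bar grip, 34 mm above the cover's lower rim
- stand: wooden tester stand fixed to the bench, left or right of the robot, about 80 mm high: foot 100 (x) x 72 (y) x 8 mm and a 40 mm block with a 16 mm through hole that leans 20 degrees towards the stand's -x side, which faces the robot (turned up to 0.5 rad either way). Origin: on the underside, where the hole's axis meets the bench, z up
- stand_mouth (a point): centre of the mouth of the stand's hole, in the block's upper face, 68 mm above the bench
- tester: gem tester: loose black pen-like tool, 0.08 kg. Origin: middle of the nose end; z runs along its axis to the tail. Neck 12.4 mm thick from z = 0 to 45 mm, steel collar 22 mm across to 49 mm, handle 22 (x) x 18 (y) mm from 49 to 135 mm. Starts nose down in the stand's hole (2 mm play), collar on the block, leaning like the hole or 4 degrees more, its y along the stand's y; drawn out 60 mm along its axis
- tester_tip (a joint): how far the tester's sprung tip is pressed in, in m: 0 out, 0.010 fully in (about 0.005 is half way). The spring takes 0.4 N to start plus 0.4 N per mm: about 2.4 N half way
- probe_end (a point): the end of the tester's sprung steel tip (4 mm thick, round end), 14 mm in front of the nose end on the tester's axis while the tip is out; it moves with the tip
- loupe: bystander: small folding loupe, 20 x 32 x 26 mm high, loose on the bench behind the work. Origin: centre of the underside
- ring_box: bystander: pale ring box, 54 x 50 x 43 mm high, loose, behind the work on the right. Origin: centre of the underside
- tin_lid: bystander: shallow round tin lid with small stones in it, 56 mm across, 10 mm high, loose, behind the work on the left. Origin: centre of the underside
- polish_bar: bystander: bar of polish, 32 x 63 x 28 mm high, loose, at the front right. Origin: centre of the underside
There are look-alikes about, which are no part of the job. What is shaped like the cover but purple, red or turquoise is not meant.

How it is judged (in metres and radians):
On the way, in this order (a step that is already met when the one before it is completed fails the run):
1. the cover stands right way up on the bench, let go and at rest, the tester still in its stand (height (world z) of cover below 0.006 m and angle between cover's own z axis and vertical below 0.1 rad and linear speed of cover below 0.02 m/s and contact force between the fingers and cover below 0.1 N and distance between tester and stand_mouth below 0.06 m), for 0.2 s.
2. the tester is drawn clear out of the stand in the gripper (distance between tester and stand_mouth above 0.09 m and contact force between tester and stand below 0.1 N and contact force between tester and the fingers above 1 N), for 0.2 s.
At the end, for the whole second after the job is handed in: Cover right way up on the bench, released, at rest. Tester gripped, at rest, upright within 8 degrees, its tip end within 5 mm of the middle of the square stone's top, tip pressed in 2.5 to 7.5 mm, pushing on the stone with 0.7 to 6 N; fingers not on the rest (under 0.2 N) (height (world z) of cover below 0.006 m and angle between cover's own z axis and vertical below 0.1 rad and linear speed of each of cover, tester below 0.02 m/s and contact force between the fingers and cover below 0.1 N and distance between probe_end and square_top below 0.005 m and angle between tester's own z axis and vertical below 0.14 rad and value of joint tester_tip between 0.0025 and 0.0075 m and contact force between tester and stone_square between 0.7 and 6 N and contact force between tester and the fingers above 1 N and height (world z) of tester above 0.02 m and contact force between tester and rest below 6 N and contact force between the fingers and rest below 0.2 N); the arm keeps its last pose, push and grip.
It fails at once if the tester is pressed hard on a stone or the rest (over 12 N) (contact force between tester and rest above 12 N).
It fails at once if the tester touches the round stone (contact force between tester and stone_round above 0.3 N).
It fails at once if the cover is dropped (linear speed of cover above 0.5 m/s and contact force between the fingers and cover below 0.05 N).
It fails at once if the loupe, ring box, tin lid or polish bar is pushed about (over 20 mm) (distance of any of loupe, ring_box, tin_lid, polish_bar from where it was at the start of the episode above 0.02 m).
It also fails if it takes over 61 s, if anything falls off the work surface, if the arm or the gripper's body presses on something with over 40 N, if the wrist force passes 120 N, or if a joint passes its speed limit or range.

ROBOT

A 6-joint arm with a two-finger parallel gripper is mounted at the origin on a cart in front of the work surface, level with it; the furniture and walls round the work are solid. World frame = base frame: x ahead of the robot, y to its left, z up, the work surface at z = 0. Lengths are in m, angles in degrees, forces in N, time in s.
With the tool pointing down it reaches from about 0.4 to 0.825 m from the base axis. Payload 7 kg.
Tool frame: the origin (TCP) lies on the centre line of the jaws, within the pads' length; the fingertips stand 19 mm ahead of it and the grasp point (between the pads) is the TCP; z points along the fingers, y is the line along which they close (so a half turn about z gives the same grasp; the last joint's range is limited). The gripper opens to 88 mm and grips with 3 to 60 N. Pads are 19 mm wide; open, the fingers measure 130 mm over their backs; the gripper's body (78 mm by 193 mm) begins 47 mm behind the grasp point.
Start: joints at [85.262, 20.546, 0.682, 0, -70.136, -16.507], TCP at [0.245, 0.629, 0.246] pointing down, gripper open.
Joint ranges: [-176.03, 176.03], [-82.01, 121.73], [-58.28, 71.71], [-173.87, 95.51], [-174.79, -0.11], [-173.66, 173.66]. Speed limits (degrees/s): [136.94, 136.94, 172.46, 180, 180, 180].

INTERFACE

Orientations are given as [roll, pitch, yaw] about the fixed x, y, z axes, in that order (R = Rz(yaw) Ry(pitch) Rx(roll)).
In Python, from plant import * gives the robot as it stands. The module is installed in compiled form; this text tells all that it offers.
- The arm moves only by the tool play_rows, never from a script. Its argument "deltas" is a list of rows, each a list of 6 numbers: the shift along the world's x, y, z scaled (see below), then the turn, a rotation vector about the world's x, y, z scaled (see below). A call has 1 to 10 rows; each row shifts and turns the commanded pose from where the row before left it; what a row does not reach is not made up. The controller multiplies each number of a shift by 800 mm and each number of a turn by 180 degrees. A row lasts 1/10 s, in which the tool goes at most 50 mm and 8.59 degrees, less where a joint would pass 70% of its speed; a pose out of reach is approached as far as the arm can. A call with a number of a shift or a turn outside -1 to 1 is refused whole. A call with a gripper value outside its range is refused whole. "gripper" is the gripper command: -1 is shut, 1 is fully open, values between are in proportion, set as the call begins (left out, the last holds). The fingers move at their own pace and stop on an object; the grip force is fixed at half the most. Time passes only in rows, so rows that do not move let the fingers close. It gives the time, the measured TCP pose, the force, the opening and the grip force at its end, in the units of the state.
- get_obs(): the state, without advancing time (a new reading comes with each control period).
- snapshot(name): name is "scene" or "top"; returns (picture, depth): 400x640x3 uint8, blue, green, red; 400x640 float32, m along the optical axis (not along the pixel's ray), 0 where there is no reading.
- camera_model(name): a dict with "fx", "fy", "cx", "cy" (pixels), "k1" (the pictures are not rectified: a ray, as slopes to the right and down, at radius r is drawn at 1 + k1 r^2 times it, then the intrinsics apply), "world_to_cam" (4x4, takes a point from world to camera coordinates). Camera axes: x right, y down, z forward; pixel columns grow to the right and rows downward; lengths in m; the calibration is good to about 2 mm. A picture is of the moment at which its call begins. camera_model takes no time and is no camera call.
- close_job(): hands the job in; it is judged then, once.
The state is a dict: "clock": time; "joint_pos": joint angles; "qvel": joint speeds; "tau": joint torques, N m; "tool_pos": TCP position; "orientation": TCP orientation; "force": force on the tool from outside, world axes, zero at the start; "moment": the same for the moment, N m; "opening": finger opening in m; "gripper_force": force on a finger pad.
Only numpy, scipy, OpenCV 4.12 (cv2) and the standard library are available. Lean on these libraries where they do the work, as an engineer would, in place of code of your own. Each camera call takes 0.05 s, during which the arm holds its last target. There are 200 camera calls.

## Working session

There is one attempt and no reset: what is moved stays moved. The work goes in short steps, Python scripts to look and compute and a tool call to move; the robot and the scene stay as the last step left them, time stands still between calls to the robot, and variables do not carry over. Pictures are saved under pics/ and viewed, at most 10 in all, crops included, and the job is handed in when it is done.

Besides the shell and the picture viewer there is one more tool, called after "Call:" in YAML: its name, and indented under it one key for each argument. play_rows: Moves the arm, as the interface text tells. Its arguments: {"type":"object","properties":{"deltas":{"type":"array","items":{"type":"array","items":{"type":"number","minimum":-1,"maximum":1}}},"gripper":{"type":"number"}},"required":["deltas"]}

```bash
mkdir -p pics; cat > h.py <<'E'
from plant import *
import numpy as np, cv2
def ray(name,u,v):
    m=camera_model(name); x=(u-m["cx"])/m["fx"]; y=(v-m["cy"])/m["fy"]
    a,b=x,y
    for _ in range(20):
        s=1+m["k1"]*(a*a+b*b); a,b=x/s,y/s
    T=np.linalg.inv(np.array(m["world_to_cam"])); return T[:3,3],T[:3,:3]@np.array([a,b,1.])
def plane(name,u,v,z):
    o,d=ray(name,u,v); return o+d*(z-o[2])/d[2]
def pt(name,u,v,depth):
    o,d=ray(name,u,v); return o+d*depth
def proj(name,p):
    m=camera_model(name); q=np.array(m["world_to_cam"])@np.append(p,1); a,b=q[:2]/q[2]; s=1+m["k1"]*(a*a+b*b)
    return m["fx"]*a*s+m["cx"],m["fy"]*b*s+m["cy"]
def snap(name,tag):
    p,d=snapshot(name); cv2.imwrite(f"pics/{tag}.png",p); np.save(f"pics/{tag}.npy",d); return p,d
E
python3 - <<'E'
from h import *
for n in("scene","top"):
    p,d=snap(n,n+"0"); m=camera_model(n); print(n,m["fx"],m["k1"],np.linalg.inv(np.array(m["world_to_cam"])).round(3).tolist())
E
```

```text
scene 407.0407384582172 0.00338377947708358 [[0.506, -0.559, 0.657, -0.06], [-0.862, -0.312, 0.398, -0.384], [-0.017, -0.768, -0.64, 0.68], [0.0, 0.0, 0.0, 1.0]]
top 385.8867473955775 -0.09256675422290211 [[-0.013, -0.995, 0.102, 0.447], [-1.0, 0.013, -0.003, 0.022], [0.002, -0.102, -0.995, 1.082], [0.0, 0.0, 0.0, 1.0]]
```

View pics/scene0.png

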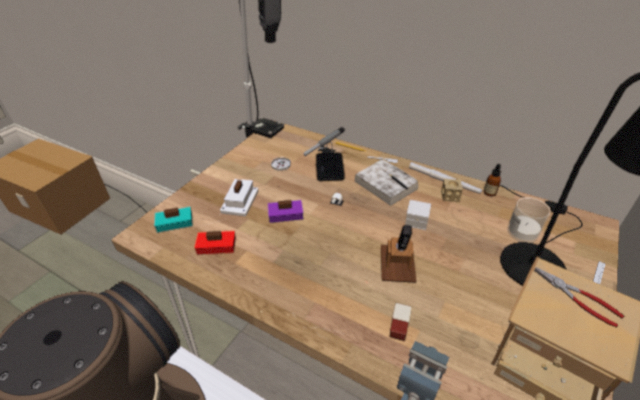

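View pics/top0.png

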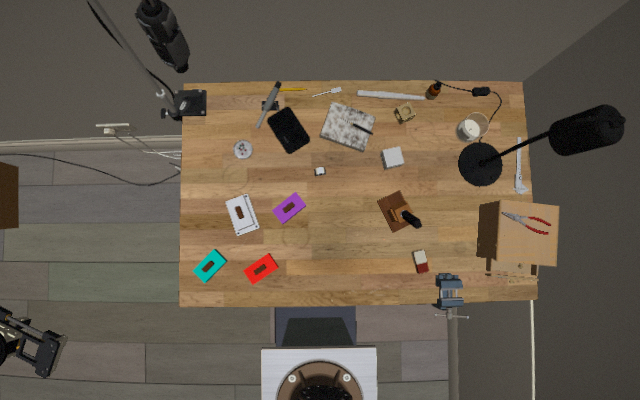

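The scene view shows the aluminium cover on its plate at (238,195), the stand with the tester at (400,250). In the top view the cover is at (241,213) and the stand at (397,212). There are four candidates for the cover in the top view: silver (241,213), purple (289,207), red (261,268) and turquoise (210,265). Silver fits, being the aluminium one and the only one on a plate. I'll confirm with an enlarged crop.

```bash
python3 - <<'E'
from h import *
p=cv2.imread("pics/top0.png"); d=np.load("pics/top0.npy")
a=cv2.resize(p[185:240,215:275],None,fx=6.5,fy=6.5,interpolation=cv2.INTER_CUBIC)
b=cv2.resize(p[185:240,368:428],None,fx=6.5,fy=6.5,interpolation=cv2.INTER_CUBIC)
cv2.imwrite("pics/crop0.png",np.hstack([a,b]))
def world(n,d):
    return lambda u,v: pt(n,u,v,d[v,u])
def region(u0,u1,v0,v1):
    P=[]
    for v in range(v0,v1):
        for u in range(u0,u1):
            if d[v,u]>0: P.append([u,v,*pt("top",u,v,d[v,u])])
    return np.array(P)
P=region(215,275,185,245)
for lo,hi,t in((.009,.022,"plate"),(.032,.044,"covertop"),(.05,.065,"grip")):
    Q=P[(P[:,4]>lo)&(P[:,4]<hi)]; r=cv2.minAreaRect(Q[:,2:4].astype(np.float32)*1000); print(t,len(Q),np.median(Q[:,4]).round(4),r)
Q=region(368,435,185,240)
for lo,hi,t in((.004,.013,"foot"),(.04,.07,"block"),(.075,.2,"tester")):
    S=Q[(Q[:,4]>lo)&(Q[:,4]<hi)]; r=cv2.minAreaRect(S[:,2:4].astype(np.float32)*1000); print(t,len(S),S[:,4].max(),S[:,2:].mean(0),r)
E
```

```text
Traceback (most recent call last):
  File "h.py", line 12, in pt
    o,d=ray(name,u,v); return o+d*depth
        ~~~^^^^^^^^^^
  File "h.py", line 4, in ray
    m=camera_model(name); x=(u-m["cx"])/m["fx"]; y=(v-m["cy"])/m["fy"]
ValueError: time passes only in moves, steps and waits
```

View pics/crop0.png

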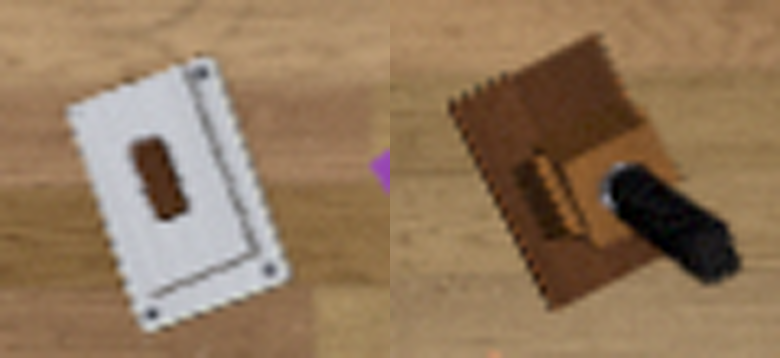

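The left crop confirms the silver cover with a dark grip at about (239.5,212.5), sitting on the plate. On the right is the tester leaning out of its stand, toward image lower right.

```bash
sed -i 's/^def ray/CM={n:camera_model(n) for n in("scene","top")}\ndef ray/; s/m=camera_model(name)/m=CM[name]/' h.py; cat > m.py <<'E'
from h import *
def region(n,d,u0,u1,v0,v1):
    return np.array([[u,v,*pt(n,u,v,d[v,u])] for v in range(v0,v1) for u in range(u0,u1) if d[v,u]>0])
E
python3 - <<'E'
from m import *
d=np.load("pics/top0.npy"); s=np.load("pics/scene0.npy")
P=region("top",d,215,275,185,245)
for lo,hi,t in((.009,.022,"plate"),(.032,.044,"covertop"),(.05,.065,"grip")):
    Q=P[(P[:,4]>lo)&(P[:,4]<hi)]; r=cv2.minAreaRect(Q[:,2:4].astype(np.float32)*1000); print(t,len(Q),np.median(Q[:,4]).round(4),r)
for n,Q in(("top",region("top",d,368,435,185,240)),("scene",region("scene",s,375,425,215,290))):
  for lo,hi,t in((.004,.013,"foot"),(.04,.07,"block"),(.075,.2,"tester")):
    S=Q[(Q[:,4]>lo)&(Q[:,4]<hi)]; r=cv2.minAreaRect(S[:,2:4].astype(np.float32)*1000); print(n,t,len(S),S[:,4].max(),S[:,2:].mean(0),r)
  T=S[:,2:]; T=T[T[:,2]>.085]; c=T.mean(0); print("axis",np.linalg.svd(T-c)[2][0],c)
# bystanders/clear spots: height map
Q=region("top",d,180,450,130,300); Q=Q[Q[:,4]>.01]
M=np.zeros((400,640),np.uint8); M[Q[:,1].astype(int),Q[:,0].astype(int)]=255
k,l,st,c=cv2.connectedComponentsWithStats(M)
for i in range(1,k):
    if st[i,4]>15:
        q=Q[l[Q[:,1].astype(int),Q[:,0].astype(int)]==i]; print(c[i].round(),q[:,2:].min(0).round(3),q[:,2:].max(0).round(3))
E
```

```text
plate 320 0.0132 ((531.0637817382812, 183.3976287841797), (104.28178405761719, 117.76053619384766), 19.20196533203125)
covertop 450 0.0377 ((525.910400390625, 209.51239013671875), (84.14665222167969, 47.91717529296875), 20.65195655822754)
grip 70 0.0575 ((525.5640258789062, 210.0858612060547), (33.32694625854492, 14.615471839904785), 19.306259155273438)
top foot 510 0.012808594487867753 [ 0.53054199 -0.21511044  0.00764753] ((525.525634765625, -237.3324737548828), (148.4222412109375, 193.68035888671875), 1.579126238822937)
top block 210 0.06995933875365634 [ 0.52100109 -0.21851513  0.05867827] ((520.701904296875, -225.8465576171875), (49.670623779296875, 53.196533203125), 25.48974609375)
top tester 210 0.15595127880979487 [ 0.49888187 -0.23306829  0.12107792] ((504.36041259765625, -235.2316436767578), (62.40913772583008, 25.676128387451172), 25.522058486938477)
axis [-0.42217184 -0.21051739  0.88173316] [ 0.49559511 -0.23447065  0.12764051]
scene foot 754 0.012794626829681022 [ 0.5145514  -0.22937938  0.00738646] ((558.984619140625, -216.36317443847656), (182.00611877441406, 87.51997
[... 367 characters left out ...]
5326385498047)
axis [-0.24413121 -0.17372439  0.95405439] [ 0.4846506  -0.24161349  0.12944331]
[291. 139.] [0.695 0.018 0.01 ] [0.761 0.123 0.023]
[348. 137.] [ 0.697 -0.158  0.01 ] [ 0.756 -0.01   0.042]
[392. 157.] [ 0.646 -0.243  0.011] [ 0.701 -0.183  0.048]
[319. 170.] [ 0.632 -0.023  0.013] [0.651 0.003 0.028]
[242. 214.] [0.464 0.163 0.01 ] [0.581 0.253 0.062]
[288. 207.] [0.496 0.032 0.011] [0.581 0.123 0.047]
[403. 214.] [ 0.473 -0.255  0.01 ] [ 0.553 -0.195  0.156]
[209. 266.] [0.337 0.251 0.01 ] [0.426 0.34  0.048]
[420. 261.] [ 0.354 -0.304  0.01 ] [ 0.416 -0.262  0.032]
[260. 269.] [0.331 0.11  0.014] [0.414 0.201 0.049]
[443. 285.] [ 0.282 -0.367  0.01 ] [ 0.351 -0.323  0.064]
```

```bash
cat >> h.py <<'E'
from scipy.spatial.transform import Rotation as Ro
def goto(pos,R):
    o=get_obs(); c=Ro.from_euler("xyz",o["orientation"],degrees=True)
    dp=np.array(pos)-o["tool_pos"]; w=(R*c.inv()).as_rotvec(degrees=True)
    n=max(np.linalg.norm(dp)/.048,np.linalg.norm(w)/8.4)
    print("now",np.round(o["tool_pos"],4),np.round(o["orientation"],2),"rows>=",round(n,2),"total shift/800",(dp/.8).round(4),"turn/180",(w/180).round(4),"deg",w.round(1))
def down(yawdeg,lean=None):
    # tool pointing down, its y along world heading yawdeg
    a=np.radians(yawdeg); y=np.array([np.cos(a),np.sin(a),0]); z=np.array([0,0,-1.]) if lean is None else -np.array(lean)/np.linalg.norm(lean)
    y=y-z*(y@z); y/=np.linalg.norm(y); return Ro.from_matrix(np.c_[np.cross(y,z),y,z])
E
python3 - <<'E'
from h import *
o=get_obs(); print({k:np.round(o[k],3) for k in o})
for y in(110.2,-69.8): goto([.526,.210,.15],down(y))
E
```

```text
{'clock': np.float64(0.1), 'joint_pos': array([ 8.5263e+01,  2.0587e+01,  6.4000e-01, -2.0000e-02, -7.0137e+01,
       -1.6507e+01]), 'qvel': array([ 0.022, -0.088,  0.088,  0.004, -0.005,  0.069]), 'tau': array([-1.0000e-03, -5.8416e+01,  2.9375e+01,  7.0160e+00,  1.0000e-02,
       -0.0000e+00]), 'tool_pos': array([0.244, 0.629, 0.245]), 'orientation': array([ 1.79915e+02, -6.00000e-03, -2.12510e+01]), 'force': array([0.808, 0.088, 0.218]), 'moment': array([0.025, 0.022, 0.007]), 'gripper_force': np.float64(0.0), 'opening': np.float64(0.087)}
now [0.2444 0.6287 0.2447] [ 1.7991e+02 -1.0000e-02 -2.1250e+01] rows>= 16.49 total shift/800 [ 0.3519 -0.5234 -0.1184] turn/180 [ 0.000e+00 -6.000e-04 -7.697e-01] deg [ 0.000e+00 -1.000e-01 -1.385e+02]
now [0.2444 0.6287 0.2447] [ 1.7991e+02 -1.0000e-02 -2.1250e+01] rows>= 10.7 total shift/800 [ 0.3519 -0.5234 -0.1184] turn/180 [0.0005 0.     0.2303] deg [ 0.1  0.  41.5]
```

Call:
play_rows:
  deltas:
    - [0.0293, -0.0436, 0, 0, 0, 0.0192]
    - [0.0293, -0.0436, 0, 0, 0, 0.0192]
    - [0.0293, -0.0436, 0, 0, 0, 0.0192]
    - [0.0293, -0.0436, 0, 0, 0, 0.0192]
    - [0.0293, -0.0436, 0, 0, 0, 0.0192]
    - [0.0293, -0.0436, 0, 0, 0, 0.0192]
    - [0.0293, -0.0436, 0, 0, 0, 0.0192]
    - [0.0293, -0.0436, 0, 0, 0, 0.0192]
    - [0.0293, -0.0436, 0, 0, 0, 0.0192]
    - [0.0293, -0.0436, 0, 0, 0, 0.0192]
  gripper: 0.0

```text
clock: 1.1
tool_pos: [0.4795, 0.2787, 0.2454]
orientation: [180.0, 0.0, 13.5]
force: [0.9, 0.1, 1.1]
opening: 0.0437
gripper_force: 0.0
```

Call:
play_rows:
  deltas:
    - [0.0293, -0.0436, -0.03, 0, 0, 0.0192]
    - [0.0293, -0.0436, -0.03, 0, 0, 0.0192]
    - [0, 0, -0.04, 0, 0, 0]
    - [0, 0, 0, 0, 0, 0]
    - [0, 0, 0, 0, 0, 0]

```text
clock: 1.6
tool_pos: [0.5258, 0.2105, 0.1657]
orientation: [180.0, 0.1, 20.2]
force: [0.8, 0.2, 1.3]
opening: 0.0437
gripper_force: 0.0
```

```bash
python3 - <<'E'
from h import *
goto([.526,.210,.061],down(-69.8)); print(get_obs()["opening"])
E
```

```text
now [0.5258 0.2105 0.1657] [1.7995e+02 7.0000e-02 2.0220e+01] rows>= 2.18 total shift/800 [ 0.0002 -0.0006 -0.1309] turn/180 [ 0.0004 -0.0003 -0.0001] deg [ 0.1 -0.  -0. ]
0.043690248487463786
```

Call:
play_rows:
  deltas:
    - [0, 0, -0.05, 0, 0, 0]
    - [0, 0, -0.04, 0, 0, 0]
    - [0, 0, -0.025, 0, 0, 0]
    - [0, 0, -0.012, 0, 0, 0]
    - [0, 0, -0.004, 0, 0, 0]
    - [0, 0, 0, 0, 0, 0]
    - [0, 0, 0, 0, 0, 0]

```text
clock: 2.3
tool_pos: [0.5266, 0.2114, 0.0623]
orientation: [-180.0, -0.1, 20.3]
force: [0.4, 0.1, -0.5]
opening: 0.0437
gripper_force: 0.0
```

Call:
play_rows:
  deltas:
    - [0, 0, 0, 0, 0, 0]
    - [0, 0, 0, 0, 0, 0]
    - [0, 0, 0, 0, 0, 0]
    - [0, 0, 0, 0, 0, 0]
    - [0, 0, 0, 0, 0, 0]
  gripper: -1

```text
clock: 2.8
tool_pos: [0.5259, 0.2105, 0.0609]
orientation: [180.0, -0.0, 20.2]
force: [-0.2, 0.4, 0.9]
opening: 0.0139
gripper_force: 30.0
```

Call:
play_rows:
  deltas:
    - [0, 0, 0.012, 0, 0, 0]
    - [0, 0, 0.025, 0, 0, 0]
    - [0, 0, 0.04, 0, 0, 0]
    - [0, 0, 0.038, 0, 0, 0]
    - [-0.0068, -0.0232, 0, 0, 0, 0]
    - [-0.0136, -0.0465, 0, 0, 0, 0]
    - [-0.0136, -0.0465, 0, 0, 0, 0]
    - [-0.0136, -0.0465, 0, 0, 0, 0]
    - [-0.0136, -0.0465, 0, 0, 0, 0]
    - [-0.0136, -0.0465, 0, 0, 0, 0]

```text
clock: 3.8
tool_pos: [0.4649, 0.0044, 0.1529]
orientation: [-180.0, -0.0, 20.2]
force: [1.2, -0.1, -0.1]
opening: 0.0138
gripper_force: 30.0
```

Call:
play_rows:
  deltas:
    - [-0.0136, -0.0465, 0, 0, 0, 0]
    - [-0.0068, -0.0232, 0, 0, 0, 0]
    - [0, 0, -0.03, 0, 0, 0]
    - [0, 0, -0.04, 0, 0, 0]
    - [0, 0, -0.03, 0, 0, 0]
    - [0, 0, -0.015, 0, 0, 0]
    - [0, 0, -0.006, 0, 0, 0]
    - [0, 0, -0.004, 0, 0, 0]
    - [0, 0, 0, 0, 0, 0]
    - [0, 0, 0, 0, 0, 0]

```text
clock: 4.8
tool_pos: [0.4502, -0.0497, 0.0534]
orientation: [180.0, -0.1, 20.2]
force: [0.5, 0.1, -0.6]
opening: 0.0138
gripper_force: 30.0
```

```bash
python3 - <<'E'
from h import *
goto([.45,-.05,.047],down(-69.8)); o=get_obs();print(o["opening"],o["force"]); p,d=snap("top","top1"); snap("scene","scene1")
cv2.imwrite("pics/crop1.png",cv2.resize(p[175:275,215:345],None,fx=6,fy=6,interpolation=cv2.INTER_CUBIC))
E
```

```text
now [ 0.4502 -0.0497  0.0534] [ 1.7999e+02 -7.0000e-02  2.0240e+01] rows>= 0.13 total shift/800 [-0.0002 -0.0004 -0.008 ] turn/180 [-0.0001  0.0004 -0.0002] deg [-0.   0.1 -0. ]
0.013755369746268625 [ 0.53145584  0.11505637 -0.60453706]
```

View pics/crop1.png

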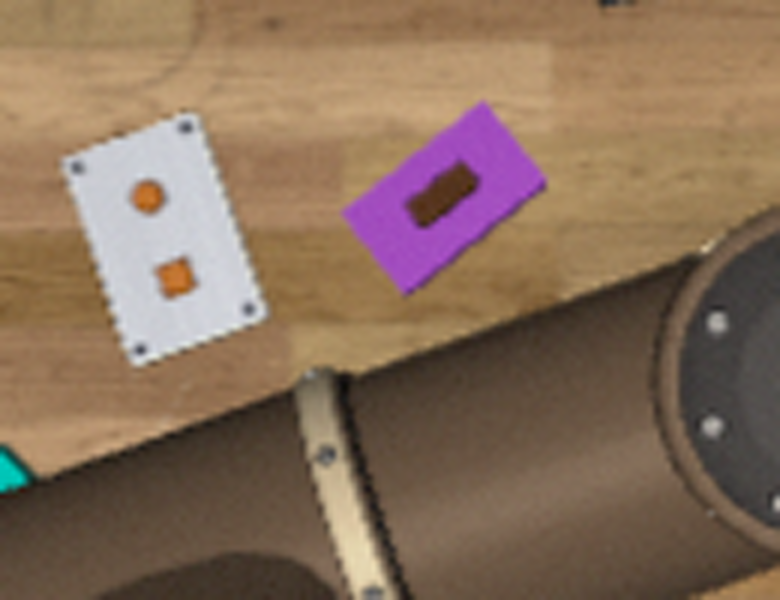

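The uncovered rest is visible: the square stone is at about (244.3,221.4) px in the top view, the end nearer the robot, and the round one at (239.6,207.7). Now I'll lower the last 6 mm.

Call:
play_rows:
  deltas:
    - [0, 0, -0.003, 0, 0, 0]
    - [0, 0, -0.003, 0, 0, 0]
    - [0, 0, -0.002, 0, 0, 0]
    - [0, 0, 0, 0, 0, 0]
    - [0, 0, 0, 0, 0, 0]

```text
clock: 5.4
tool_pos: [0.4498, -0.0497, 0.0469]
orientation: [180.0, -0.0, 20.2]
force: [-3.6, 0.8, 8.5]
opening: 0.0133
gripper_force: 30.0
```

```bash
python3 - <<'E'
from m import *
p=cv2.imread("pics/top1.png"); d=np.load("pics/top1.npy")
hsv=cv2.cvtColor(p,cv2.COLOR_BGR2HSV); M=cv2.inRange(hsv,(5,150,120),(25,255,255)); M[:,:225]=0;M[:,262:]=0;M[:190]=0;M[240:]=0
k,l,st,c=cv2.connectedComponentsWithStats(M)
for i in range(1,k):
    if st[i,4]>8: print(st[i],c[i],plane("top",*c[i],.019))
# plate by brightness mask
W=cv2.inRange(hsv,(0,0,140),(180,60,255)); W[:,:222]=0;W[:,262:]=0;W[:190]=0;W[240:]=0
cs=max(cv2.findContours(W,0,1)[0],key=cv2.contourArea)
X=np.array([plane("top",*q[0],.014)[:2] for q in cs],np.float32)*1000; print("plate",cv2.minAreaRect(X))
s=cv2.imread("pics/scene1.png"); h2=cv2.cvtColor(s,cv2.COLOR_BGR2HSV); M=cv2.inRange(h2,(5,150,120),(25,255,255)); 
M[:, :215]=0;M[:,265:]=0;M[:170]=0;M[220:]=0
k,l,st,c=cv2.connectedComponentsWithStats(M)
for i in range(1,k):
    if st[i,4]>4: print("scene",st[i],c[i],plane("scene",*c[i],.018))
E
```

```text
[238 206   4   4  14] [239.28571429 207.5       ] [0.54013874 0.21395054 0.019     ]
[242 219   5   5  20] [244.1  220.95] [0.50269088 0.20040841 0.019     ]
plate ((521.728759765625, 207.18634033203125), (103.67546844482422, 69.19171142578125), 19.461395263671875)
scene [235 201   4   2   7] [236.71428571 201.57142857] [0.50333568 0.19990283 0.018     ]
```

Call:
play_rows:
  deltas:
    - [0, 0, 0, 0, 0, 0]
    - [0, 0, 0, 0, 0, 0]
    - [0, 0, 0, 0, 0, 0]
    - [0, 0, 0, 0, 0, 0]
    - [0, 0, 0, 0, 0, 0]
  gripper: 0.0

```text
clock: 5.9
tool_pos: [0.4497, -0.0498, 0.0463]
orientation: [180.0, 0.0, 20.2]
force: [-0.3, -0.6, 0.4]
opening: 0.0426
gripper_force: 0.0
```

Call:
play_rows:
  deltas:
    - [0, 0, 0.012, 0, 0, 0]
    - [0, 0, 0.03, 0, 0, 0]
    - [0, 0, 0.05, 0, 0, 0]
    - [0, 0, 0.055, 0, 0, 0]
    - [0, 0, 0.055, 0, 0, 0]
    - [0, 0, 0.05, 0, 0, 0]
    - [0, 0, 0.02, 0, 0, 0]
    - [0, 0, 0, 0, 0, 0]

```text
clock: 6.7
tool_pos: [0.4509, -0.0497, 0.2677]
orientation: [180.0, -0.4, 20.2]
force: [0.8, 0.6, -0.8]
opening: 0.044
gripper_force: 0.0
```

```bash
python3 - <<'E'
from m import *
p=cv2.imread("pics/top0.png"); d=np.load("pics/top0.npy"); s=cv2.imread("pics/scene0.png")
# axis plane from each view: black tester mask -> line through image -> plane; intersect planes
N=[];O=[]
for n,im,(u0,u1,v0,v1) in(("top",p,(385,432,195,235)),("scene",s,(390,420,222,262))):
    M=np.zeros(im.shape[:2],np.uint8); M[v0:v1,u0:u1]=(im[v0:v1,u0:u1].max(2)<60)*255
    k,l,st,c=cv2.connectedComponentsWithStats(M); i=1+st[1:,4].argmax(); vv,uu=np.nonzero(l==i); print(n,st[i])
    q=np.c_[uu,vv].astype(np.float32)
    vx,vy,x0,y0=cv2.fitLine(q,cv2.DIST_L2,0,.01,.01).ravel(); t=((q-[x0,y0])@[vx,vy]); e=[(x0+vx*a,y0+vy*a) for a in(t.min(),t.max())]; print(e, cv2.minAreaRect(q))
    o,a=ray(n,*e[0]); _,b=ray(n,*e[1]); nn=np.cross(a,b); N.append(nn/np.linalg.norm(nn)); O.append(o)
ax=np.cross(*N); ax/=np.linalg.norm(ax); ax*=np.sign(ax[2])
A=np.array([*N,[0,0,1]]); P=np.linalg.solve(A,[N[0]@O[0],N[1]@O[1],.11])
print("axis",ax,"lean",np.degrees(np.arccos(ax[2])),"dir",np.degrees(np.arctan2(ax[1],ax[0])),"pt z.11",P)
# stand foot from colour/height in the top view
Q=region("top",d,375,415,188,235); Q=Q[(Q[:,4]>.005)&(Q[:,4]<.012)]
r=cv2.minAreaRect(Q[:,2:4].astype(np.float32)*1000); print("foot",r)
h=cv2.cvtColor(p,cv2.COLOR_BGR2HSV)
B=region("top",d,375,425,188,235); B=B[(B[:,4]>.064)&(B[:,4]<.072)]; print("block top",B[:,2:].mean(0),cv2.minAreaRect(B[:,2:4].astype(np.float32)*1000))
E
```

```text
top [402 210  20  18 182]
[(np.float32(402.07846), np.float32(211.90164)), (np.float32(420.02823), np.float32(226.21837))] ((411.0243225097656, 219.15408325195312), (23.012218475341797, 8.896097183227539), 36.02737808227539)
scene [398 226  13  24 211]
[(np.float32(400.20456), np.float32(249.38765)), (np.float32(407.85022), np.float32(225.62997))] ((404.1500244140625, 237.55001831054688), (9.486831665039062, 24.981992721557617), 18.434947967529297)
axis [-0.37656718 -0.15512421  0.91330917] lean 24.0332634081349 dir -157.61113107862465 pt z.11 [ 0.49845062 -0.23623038  0.11      ]
foot ((521.218505859375, -219.66041564941406), (116.29352569580078, 76.7907943725586), 15.683381080627441)
block top [ 0.52036788 -0.22372249  0.06855516] ((517.582275390625, -228.1573944091797), (39.08642578125, 41.27787780761719), 25.39698028564453)
```

```bash
python3 - <<'E'
from m import *
d=np.load("pics/top0.npy"); Q=region("top",d,440,570,190,285)
for lo in(.06,.1,.15,.2): q=Q[Q[:,4]>lo]; print(lo,len(q),q[:,2:].min(0).round(3) if len(q) else 0,q[:,2:].max(0).round(3) if len(q) else 0)
L=np.array([-.370,-.169,.9135]); R=down(-65.5,L); M=np.array([.5155,-.228,.068]); g=M+.063*L
print(R.as_euler("xyz",degrees=True)); goto(g+.13*L,R); print(g,g+.13*L)
d,_=None,None
p,dd=snap("top","top2")
C=region("top",dd,290,380,190,260); C=C[(C[:,4]>.02)&(C[:,4]<.028)]
if len(C): print("cover",C[:,2:].mean(0),len(C))
E
```

```text
0.06 6030 [ 0.316 -0.645  0.06 ] [ 0.573 -0.326  0.155]
0.1 4906 [ 0.32  -0.645  0.1  ] [ 0.569 -0.441  0.155]
0.15 22 [ 0.503 -0.642  0.15 ] [ 0.562 -0.638  0.155]
0.2 0 0 0
[-179.98012038  -24.00274408   24.5       ]
now [ 0.4509 -0.0497  0.2677] [179.95  -0.36  20.24] rows>= 4.42 total shift/800 [-0.0085 -0.2637 -0.0292] turn/180 [ 0.0503 -0.1213  0.0234] deg [  9.1 -21.8   4.2]
[ 0.49219   -0.238647   0.1255505] [ 0.44409   -0.260617   0.2443055]
cover [0.54929336 0.05681099 0.02365726] 207
```

Call:
play_rows:
  deltas:
    - [-0.0014, -0.044, -0.0049, 0.0084, -0.0202, 0.0039]
    - [-0.0014, -0.044, -0.0049, 0.0084, -0.0202, 0.0039]
    - [-0.0014, -0.044, -0.0049, 0.0084, -0.0202, 0.0039]
    - [-0.0014, -0.044, -0.0049, 0.0084, -0.0202, 0.0039]
    - [-0.0014, -0.044, -0.0049, 0.0084, -0.0202, 0.0039]
    - [-0.0014, -0.044, -0.0049, 0.0084, -0.0202, 0.0039]
    - [0, 0, 0, 0, 0, 0]
    - [0, 0, 0, 0, 0, 0]
    - [0, 0, 0, 0, 0, 0]

```text
clock: 7.65
tool_pos: [0.4426, -0.2603, 0.2397]
orientation: [-179.8, -23.5, 24.4]
force: [0.7, 1.7, 0.5]
opening: 0.0439
gripper_force: 0.0
```

```bash
python3 - <<'E'
from m import *
L=np.array([-.370,-.169,.9135]); R=down(-65.5,L); M=np.array([.5155,-.228,.068]); g=M+.063*L
goto(g,R)
p,dd=snap("scene","scene2"); t,_=snap("top","top3")
a=cv2.resize(p[140:300,330:450],None,fx=3.3,fy=3.3,interpolation=cv2.INTER_CUBIC); b=cv2.resize(t[180:340,290:410+20],(int(140*3.3),528),interpolation=cv2.INTER_CUBIC)
b=b[:,:400]; cv2.imwrite("pics/c2.png",np.hstack([a,b]))
E
```

```text
now [ 0.4426 -0.2603  0.2397] [-179.81  -23.54   24.44] rows>= 2.63 total shift/800 [ 0.062   0.027  -0.1427] turn/180 [ 0.0003 -0.0027 -0.    ] deg [ 0.1 -0.5 -0. ]
```

View pics/c2.png

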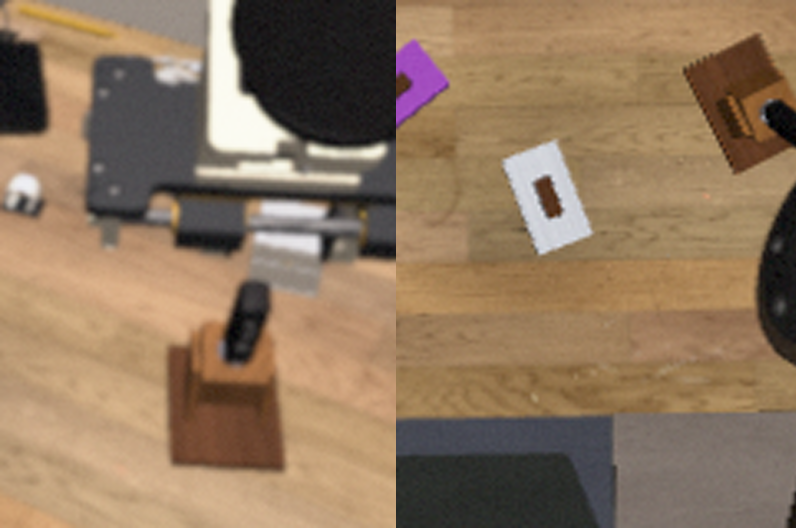

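The cover stands squarely on the bare bench. The open gripper is in line above the tester, so I'll go down along its axis.

Call:
play_rows:
  deltas:
    - [0.0124, 0.0054, -0.0285, 0, -0.0005, 0]
    - [0.0124, 0.0054, -0.0285, 0, -0.0005, 0]
    - [0.0124, 0.0054, -0.0285, 0, -0.0005, 0]
    - [0.0124, 0.0054, -0.0285, 0, -0.0005, 0]
    - [0.0062, 0.0027, -0.0143, 0, 0, 0]
    - [0.0062, 0.0027, -0.0143, 0, 0, 0]
    - [0, 0, 0, 0, 0, 0]
    - [0, 0, 0, 0, 0, 0]
    - [0, 0, 0, 0, 0, 0]

```text
clock: 8.65
tool_pos: [0.4929, -0.2396, 0.1274]
orientation: [179.9, -24.0, 24.6]
force: [-0.1, 0.8, 0.1]
opening: 0.0439
gripper_force: 0.0
```

```bash
python3 - <<'E'
from m import *
L=np.array([-.370,-.169,.9135]); R=down(-65.5,L); M=np.array([.5155,-.228,.068]); g=M+.063*L
goto(g,R); o=get_obs(); print(o["force"],o["qvel"].round(2))
E
```

```text
now [ 0.4929 -0.2396  0.1274] [179.86 -24.    24.59] rows>= 0.05 total shift/800 [-0.0009  0.0012 -0.0023] turn/180 [ 0.0008  0.0004 -0.0001] deg [ 0.1  0.1 -0. ]
[-0.08275298  0.79760023  0.06721852] [-0.39 -0.23 -0.01 -0.15  0.19  0.19]
```

Good to within 2 mm; close.

Call:
play_rows:
  deltas:
    - [0, 0, 0, 0, 0, 0]
    - [0, 0, 0, 0, 0, 0]
    - [0, 0, 0, 0, 0, 0]
    - [0, 0, 0, 0, 0, 0]
    - [0, 0, 0, 0, 0, 0]
    - [0, 0, 0, 0, 0, 0]
  gripper: -1

```text
clock: 9.25
tool_pos: [0.4925, -0.2395, 0.1264]
orientation: [179.9, -23.9, 24.6]
force: [-2.4, -0.4, 2.2]
opening: 0.0177
gripper_force: 30.0
```

Call:
play_rows:
  deltas:
    - [-0.0046, -0.0021, 0.0114, 0, 0, 0]
    - [-0.0093, -0.0042, 0.0228, 0, 0, 0]
    - [-0.0116, -0.0053, 0.0285, 0, 0, 0]
    - [-0.0116, -0.0053, 0.0285, 0, 0, 0]
    - [-0.0116, -0.0053, 0.0285, 0, 0, 0]
    - [-0.0116, -0.0053, 0.0285, 0, 0, 0]
    - [-0.0116, -0.0053, 0.0285, 0, 0, 0]
    - [0, 0, 0, 0, 0, 0]
    - [0, 0, 0, 0, 0, 0]
    - [0, 0, 0, 0, 0, 0]

```text
clock: 10.25
tool_pos: [0.4347, -0.2653, 0.267]
orientation: [180.0, -23.9, 24.5]
force: [0.4, -0.3, -0.3]
opening: 0.018
gripper_force: 30.0
```

```bash
python3 - <<'E'
from m import *
o=get_obs(); print(o["force"],o["opening"])
goto([.503,.2003,.29],down(-65.5)); goto([.47,-.03,.29],down(-65.5))
E
```

```text
[ 0.38443169 -0.27989633 -0.33554265] 0.01796632204891151
now [ 0.4347 -0.2653  0.267 ] [180.   -23.92  24.51] rows>= 9.82 total shift/800 [0.0854 0.582  0.0287] turn/180 [-0.0551  0.1209 -0.    ] deg [-9.9 21.8 -0. ]
now [ 0.4347 -0.2653  0.267 ] [180.   -23.92  24.51] rows>= 4.98 total shift/800 [0.0441 0.2941 0.0287] turn/180 [-0.0551  0.1209 -0.    ] deg [-9.9 21.8 -0. ]
```

Call:
play_rows:
  deltas:
    - [0.0036, 0.0242, 0.0024, -0.0046, 0.0101, 0]
    - [0.0071, 0.0485, 0.0024, -0.0046, 0.0101, 0]
    - [0.0071, 0.0485, 0.0024, -0.0046, 0.0101, 0]
    - [0.0071, 0.0485, 0.0024, -0.0046, 0.0101, 0]
    - [0.0071, 0.0485, 0.0024, -0.0046, 0.0101, 0]
    - [0.0071, 0.0485, 0.0024, -0.0046, 0.0101, 0]
    - [0.0071, 0.0485, 0.0024, -0.0046, 0.0101, 0]
    - [0.0071, 0.0485, 0.0024, -0.0046, 0.0101, 0]
    - [0.0071, 0.0485, 0.0024, -0.0046, 0.0101, 0]
    - [0.0071, 0.0485, 0.0024, -0.0046, 0.0101, 0]

```text
clock: 11.25
tool_pos: [0.4885, 0.1049, 0.2861]
orientation: [179.9, -3.8, 24.6]
force: [0.9, -0.5, 0.1]
opening: 0.018
gripper_force: 30.0
```

Call:
play_rows:
  deltas:
    - [0.0071, 0.0485, 0.0024, -0.0046, 0.0101, 0]
    - [0.0071, 0.0485, 0.0024, -0.0046, 0.0101, 0]
    - [0.0036, 0.0242, 0, 0, 0, 0]
    - [0, 0, 0, 0, 0, 0]
    - [0, 0, 0, 0, 0, 0]
    - [0, 0, 0, 0, 0, 0]

```text
clock: 11.85
tool_pos: [0.5029, 0.199, 0.2904]
orientation: [179.9, 0.1, 24.5]
force: [-1.0, -0.7, 0.2]
opening: 0.018
gripper_force: 30.0
```

```bash
python3 - <<'E'
from m import *
goto([.503,.2003,.19],down(-65.5))
p,d=snap("scene","scene4"); t,_=snap("top","top4")
print([proj("scene",np.array([.503,.2003,z])) for z in(.02,.17,.29)],[proj("top",np.array([.503,.2003,z])) for z in(.02,.17)])
cv2.imwrite("pics/c4.png",cv2.resize(p[90:230,170:310],None,fx=4,fy=4,interpolation=cv2.INTER_CUBIC))
E
```

```text
now [0.5029 0.199  0.2904] [1.7994e+02 6.0000e-02 2.4520e+01] rows>= 2.09 total shift/800 [ 1.000e-04  1.600e-03 -1.255e-01] turn/180 [ 0.0004 -0.0002 -0.0001] deg [ 0.1 -0.  -0. ]
[(np.float64(236.3889772725204), np.float64(200.99214191809602)), (np.float64(226.69442610671746), np.float64(150.8792261333823)), (np.float64(217.3543227512684), np.float64(102.64178088510906))] [(np.float64(244.07880790062535), np.float64(220.81944136703865)), (np.float64(233.51402783305392), np.float64(217.63251805046463))]
```

View pics/c4.png

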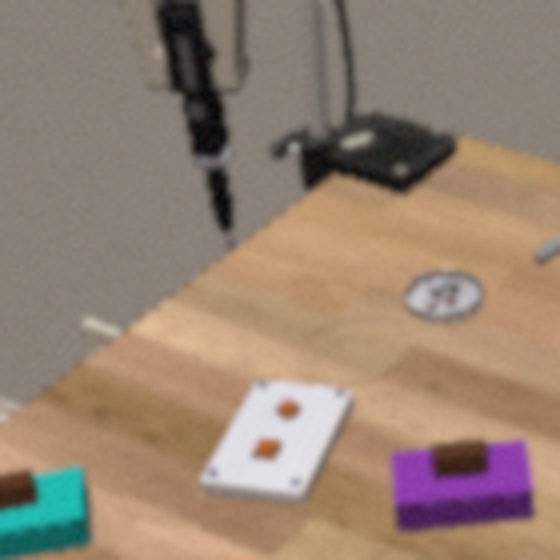

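The tip end is at about (228,151.8) px, near the expected (226.9,151.5). I'll measure the tilt numerically in both views.

```bash
python3 - <<'E'
from m import *
p=cv2.imread("pics/scene4.png"); d=np.load("pics/scene4.npy")
g=p.max(2).astype(int)
def cen(v,dmax=1.0):
    u=[x for x in range(205,245) if 0<d[v,x]<dmax]; return (np.mean(u),len(u),np.median([d[v,x] for x in u])) if u else None
r=[]
for v in range(100,158,2):
    c=cen(v); m=[x for x in range(205,240) if g[v,x]<75]
    ex=None
    a=np.array(proj("scene",[.503,.1998,.29])); b=np.array(proj("scene",[.503,.1998,.17])); ex=a[0]+(b[0]-a[0])*(v-a[1])/(b[1]-a[1])
    print(v,c and np.round(c,3),(np.mean(m).round(2),len(m)) if m else None,"vertical line",ex.round(2))
E
```

```text
100 [217.5    26.      0.837] (np.float64(216.0), 11) vertical line 217.02
102 [217.5   26.     0.84] (np.float64(217.0), 11) vertical line 217.4
104 [218.     27.      0.843] (np.float64(217.0), 11) vertical line 217.79
106 [218.     27.      0.846] (np.float64(217.0), 11) vertical line 218.18
108 [218.     25.      0.849] (np.float64(217.0), 11) vertical line 218.56
110 [217.696  23.      0.851] (np.float64(217.5), 10) vertical line 218.95
112 [220.     17.      0.855] (np.float64(218.5), 12) vertical line 219.34
114 [219.5    10.      0.857] (np.float64(220.0), 9) vertical line 219.72
116 [220.    11.     0.86] (np.float64(220.5), 10) vertical line 220.11
118 [220.5    10.      0.863] (np.float64(221.0), 9) vertical line 220.5
120 [220.5    10.      0.867] (np.float64(221.0), 9) vertical line 220.88
122 [221.    11.     0.87] (np.float64(221.5), 10) vertical line 221.27
124 [221.5    10.      0.872] (np.float64(222.0), 9) vertical line 221.66
126 [221.5    10.      0.875] (np.float64(221.5), 8) vertical line 222.04
128 [222.5    10.      0.878] (np.float64(224.0), 7) vertical line
[... 191 characters left out ...]
ertical line 223.59
136 [223.5     6.      0.896] (np.float64(224.0), 5) vertical line 223.98
138 [224.      5.      0.898] (np.float64(224.5), 4) vertical line 224.36
140 [224.5     6.      0.903] (np.float64(225.0), 5) vertical line 224.75
142 [224.5     6.      0.906] (np.float64(225.5), 4) vertical line 225.14
144 [225.      5.      0.908] (np.float64(225.5), 4) vertical line 225.52
146 [225.5     4.      0.914] (np.float64(226.0), 3) vertical line 225.91
148 [225.5     2.      0.916] None vertical line 226.3
150 [226.5     2.      0.923] None vertical line 226.68
152 [226.5     2.      0.925] None vertical line 227.07
154 None None vertical line 227.46
156 None None vertical line 227.84
```

```bash
python3 - <<'E'
from m import *
d=np.load("pics/scene4.npy")
for lo,hi,t in((114,127,"handle"),(133,147,"neck"),(147,154,"tip")):
    P=np.array([pt("scene",x,v,d[v,x]) for v in range(lo,hi) for x in range(205,245) if 0<d[v,x]<1.0])
    A=np.c_[np.ones(len(P)),P[:,2]]; k=np.linalg.lstsq(A,P[:,:2],rcond=None)[0]
    print(t,len(P),P.mean(0).round(4),"slope",k[1].round(3),"zmin",P[:,2].min().round(4))
print(get_obs()["tool_pos"])
E
```

```text
handle 135 [0.4965 0.1936 0.2543] slope [-0.164 -0.003] zmin 0.2317
neck 77 [0.4978 0.1956 0.205 ] slope [-0.036 -0.024] zmin 0.1853
tip 12 [0.4993 0.1978 0.178 ] slope [-0.148 -0.118] zmin 0.1698
[0.50310666 0.19889169 0.29090419]
```

Call:
play_rows:
  deltas:
    - [-0.0013, -0.0003, -0.03, 0.0018, -0.0038, 0]
    - [-0.0013, -0.0003, -0.05, 0.0018, -0.0038, 0]
    - [-0.0012, -0.0003, -0.05, 0.0017, -0.0038, 0]
    - [-0.0012, -0.0003, -0.025, 0.0017, -0.0037, 0]
    - [0, 0, -0.01, 0, 0, 0]
    - [0, 0, 0, 0, 0, 0]
    - [0, 0, 0, 0, 0, 0]
    - [0, 0, 0, 0, 0, 0]

```text
clock: 12.75
tool_pos: [0.5002, 0.1995, 0.1603]
orientation: [-180.0, -3.1, 24.5]
force: [-0.5, -0.0, -0.7]
opening: 0.0176
gripper_force: 30.0
```

```bash
python3 - <<'E'
from m import *
o=get_obs(); print(o["tool_pos"],o["orientation"],o["force"],o["moment"])
p,d=snap("scene","scene5")
v0,v1,u0,u1=120,220,190,280
cv2.imwrite("pics/c5.png",cv2.resize(p[v0:v1,u0:u1],None,fx=6,fy=6,interpolation=cv2.INTER_CUBIC))
c=np.array([.503,.2003]); R=[]
for v in range(150,212):
  for x in range(215,255):
    if d[v,x]>0:
      q=pt("scene",x,v,d[v,x])
      if np.hypot(*(q[:2]-c))<.03 and q[2]>.026: R.append([x,v,*q])
R=np.array(R)
for v in range(int(R[:,1].min()),int(R[:,1].max())+1,2):
    q=R[R[:,1]==v]
    if len(q): print(v,len(q),q[:,0].mean(),q[:,2:].mean(0).round(4))
print(proj("scene",np.array([.503,.2003,.02])),proj("scene",np.array([.503,.2003,.034])))
E
```

```text
[0.50024424 0.19947866 0.16028896] [-179.99588268   -3.11053185   24.53679772] [-0.51971527 -0.03935385 -0.73457971] [-0.12626226  0.195826   -0.009827  ]
150 23 226.08695652173913 [0.4918 0.1901 0.182 ]
152 23 226.08695652173913 [0.4921 0.1915 0.1761]
154 23 226.08695652173913 [0.4922 0.1928 0.1702]
156 24 226.5 [0.4925 0.1931 0.1646]
158 24 226.83333333333334 [0.4928 0.1936 0.1587]
160 23 227.0 [0.4917 0.1932 0.1541]
162 22 226.5 [0.4911 0.1955 0.1481]
164 15 229.0 [0.4927 0.1904 0.1432]
166 10 228.5 [0.4936 0.1941 0.1357]
168 9 229.0 [0.4936 0.1938 0.1302]
170 10 229.5 [0.4938 0.1936 0.1244]
172 9 230.0 [0.4944 0.1939 0.1181]
174 9 230.0 [0.4936 0.1943 0.1127]
176 9 231.0 [0.4953 0.1941 0.1058]
178 8 230.5 [0.4944 0.1961 0.0997]
180 5 232.0 [0.4993 0.1976 0.0899]
182 5 232.0 [0.4978 0.1973 0.085 ]
184 6 232.5 [0.4993 0.1984 0.0775]
186 5 233.0 [0.4984 0.1971 0.0724]
188 5 233.0 [0.499  0.1991 0.0651]
190 4 233.5 [0.5007 0.2005 0.057 ]
192 2 234.5 [0.5014 0.1991 0.0508]
194 1 235.0 [0.503  0.2004 0.0427]
(np.float64(236.3889772725204), np.float64(200.99214191809602)) (np.float64(235.56207981459033), np.float64(196.7159682721406))
```

View pics/c5.png

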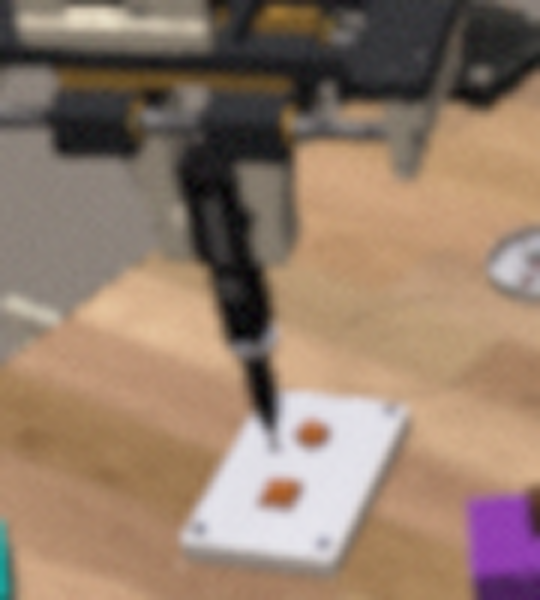

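The tip (235.8,194.7) hangs just above the square stone (237,201.7), away from the round one, and the tester is now vertical to about 1°. I'll lower it in small steps and watch the force.

Call:
play_rows:
  deltas:
    - [-0.001, -0.0006, -0.006, 0, 0, 0]
    - [0, 0, -0.004, 0, 0, 0]
    - [0, 0, 0, 0, 0, 0]
    - [0, 0, 0, 0, 0, 0]
    - [0, 0, 0, 0, 0, 0]
    - [0, 0, 0, 0, 0, 0]
    - [0, 0, 0, 0, 0, 0]

```text
clock: 13.5
tool_pos: [0.4985, 0.1985, 0.1508]
orientation: [180.0, -3.0, 24.5]
force: [-0.3, -0.2, -1.4]
opening: 0.0178
gripper_force: 30.0
```

Call:
play_rows:
  deltas:
    - [0, 0, -0.0025, 0, 0, 0]
    - [0, 0, 0, 0, 0, 0]
    - [0, 0, 0, 0, 0, 0]
    - [0, 0, 0, 0, 0, 0]

```text
clock: 13.9
tool_pos: [0.4985, 0.1985, 0.1488]
orientation: [180.0, -3.0, 24.5]
force: [-0.6, -0.1, -1.1]
opening: 0.0178
gripper_force: 30.0
```

Call:
play_rows:
  deltas:
    - [0, 0, -0.0025, 0, 0, 0]
    - [0, 0, 0, 0, 0, 0]
    - [0, 0, 0, 0, 0, 0]
    - [0, 0, 0, 0, 0, 0]

```text
clock: 14.3
tool_pos: [0.4985, 0.1985, 0.1467]
orientation: [180.0, -3.0, 24.5]
force: [0.4, -0.2, -0.1]
opening: 0.0181
gripper_force: 30.0
```

```bash
cat > f.py <<'E'
from m import *
F=[];Z=[]
for i in range(8):
    p,d=snapshot("scene"); o=get_obs(); F.append(o["force"]); Z.append(o["tool_pos"])
print("F",np.mean(F,0).round(2),np.std(F,0).round(2),"pos",np.mean(Z,0).round(4),"op",o["opening"])
R=np.array([[x,v,*pt("scene",x,v,d[v,x])] for v in range(165,212) for x in range(220,250) if d[v,x]>0])
R=R[(np.hypot(R[:,2]-.503,R[:,3]-.2003)<.025)&(R[:,4]>.023)]
for v in np.unique(R[:,1])[-18:]:
    q=R[R[:,1]==v]; print(int(v),len(q),q[:,0].mean().round(2),q[:,2:].mean(0).round(4))
cv2.imwrite("pics/last.png",p)
E
python3 f.py
```

```text
F [ 0.25  0.29 -0.84] [0.52 0.51 0.44] pos [0.4985 0.1985 0.1468] op 0.018073147032715824
183 8 231.5 [0.4936 0.1952 0.0856]
184 6 231.5 [0.4906 0.1928 0.0855]
185 6 232.5 [0.4973 0.1971 0.0762]
186 5 233.0 [0.4976 0.1963 0.0733]
187 5 233.0 [0.497  0.1963 0.0706]
188 5 233.0 [0.496  0.196  0.0683]
189 5 233.0 [0.4965 0.1972 0.0644]
190 6 233.5 [0.4985 0.1982 0.0594]
191 5 234.0 [0.4978 0.1964 0.0575]
192 5 234.0 [0.4966 0.1959 0.0555]
193 5 234.0 [0.4975 0.1974 0.051 ]
194 4 234.5 [0.4985 0.1975 0.0471]
195 4 234.5 [0.4985 0.1982 0.0436]
196 3 235.0 [0.4988 0.1974 0.0405]
197 1 235.0 [0.5    0.1993 0.0356]
198 2 235.5 [0.5003 0.1986 0.0325]
199 2 235.5 [0.5005 0.1995 0.0287]
200 1 236.0 [0.5011 0.199  0.0253]
```

Call:
play_rows:
  deltas:
    - [0.0005, 0, -0.0025, 0, 0, 0]
    - [0, 0, -0.0025, 0, 0, 0]
    - [0, 0, 0, 0, 0, 0]
    - [0, 0, 0, 0, 0, 0]
    - [0, 0, 0, 0, 0, 0]

```text
clock: 15.2
tool_pos: [0.4989, 0.1985, 0.1427]
orientation: [180.0, -3.0, 24.5]
force: [-0.3, -0.0, -0.8]
opening: 0.0179
gripper_force: 30.0
```

```bash
python3 f.py | head -1
```

```text
F [-0.03  0.16 -0.68] [0.39 0.31 0.49] pos [0.4989 0.1985 0.1428] op 0.017890376543818833
```

Call:
play_rows:
  deltas:
    - [0, 0, -0.0025, 0, 0, 0]
    - [0, 0, 0, 0, 0, 0]
    - [0, 0, 0, 0, 0, 0]
    - [0, 0, 0, 0, 0, 0]

```text
clock: 16.0
tool_pos: [0.499, 0.1985, 0.1408]
orientation: [180.0, -3.0, 24.5]
force: [0.3, -0.6, 0.4]
opening: 0.0178
gripper_force: 30.0
```

```bash
python3 f.py | head -1
```

```text
F [0.2  0.17 0.21] [0.62 0.57 0.58] pos [0.499  0.1985 0.1408] op 0.018029999690503375
```

Contact at about TCP z = 0.142 m; about 3.5 mm more to half way in.

Call:
play_rows:
  deltas:
    - [0, 0, -0.0022, 0, 0, 0]
    - [0, 0, -0.0022, 0, 0, 0]
    - [0, 0, 0, 0, 0, 0]
    - [0, 0, 0, 0, 0, 0]
    - [0, 0, 0, 0, 0, 0]

```text
clock: 16.9
tool_pos: [0.4991, 0.1985, 0.1374]
orientation: [180.0, -3.0, 24.5]
force: [0.6, 1.2, 1.8]
opening: 0.0178
gripper_force: 30.0
```

```bash
sed -i 's/range(8)/range(20)/' f.py; python3 f.py; python3 -c "
import cv2;p=cv2.imread('pics/last.png');cv2.imwrite('pics/c6.png',cv2.resize(p[165:215,210:265],None,fx=10,fy=10,interpolation=cv2.INTER_CUBIC))"
```

```text
F [0.8  0.39 1.32] [0.34 0.45 0.45] pos [0.499  0.1985 0.1373] op 0.01788855480585715
183 9 232.0 [0.4934 0.1933 0.0864]
184 9 232.0 [0.493  0.1936 0.0836]
185 9 232.0 [0.4929 0.1941 0.0804]
186 8 232.5 [0.4935 0.1937 0.0771]
187 6 232.5 [0.4935 0.1944 0.0738]
188 4 233.0 [0.4971 0.1972 0.0671]
189 6 233.5 [0.4982 0.1973 0.0632]
190 6 233.5 [0.4982 0.1979 0.0598]
191 5 234.0 [0.4981 0.1967 0.0572]
192 5 234.0 [0.4977 0.197  0.0542]
193 5 234.0 [0.4969 0.1969 0.0517]
194 6 234.5 [0.4979 0.1968 0.0478]
195 5 235.0 [0.4984 0.1963 0.0444]
196 5 235.0 [0.4987 0.1972 0.0407]
197 4 234.5 [0.4974 0.1984 0.0379]
198 3 235.0 [0.4986 0.1985 0.0338]
199 2 235.5 [0.4988 0.1976 0.0308]
200 1 236.0 [0.5028 0.2008 0.0232]
```

View pics/c6.png

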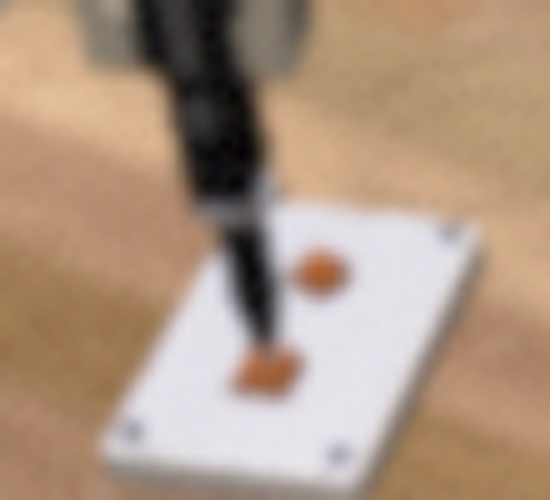

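The tip sits on the square stone's top at about (236.5,200.5) px, clear of the round stone. The contact force is about 2.1 N, so the tip is roughly 4.5 mm in. I'll hand in.

```bash
python3 -c "
from plant import *
print(close_job())"
```

```text
the job is handed in; nothing more can be done
None
```

I handed the job in with the cover set down right way up on the bare bench. The gripper still holds the tester upright on the square stone, with the tip about half way in (roughly 2 N, estimated from the wrist force). The hand-in returned no verdict.

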